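# Screw the hanging foot of the inspection stand down to the bench

## Robot

A 6-joint arm with a two-finger parallel gripper is mounted at the origin on a cart in front of the work surface, level with it; the furniture and walls round the work are solid. World frame = base frame: x ahead of the robot, y to its left, z up, the work surface at z = 0. Lengths are in m, angles in rad, forces in N, time in s.
With the tool pointing down it reaches from about 0.35 to 0.925 m from the base axis. Payload 6.4 kg.
Tool frame: the origin (TCP) lies where the fingers leave the gripper's body, on its centre line; the fingertips stand 97 mm ahead of it and the grasp point (between the pads) lies 78 mm ahead of it; z points along the fingers, y is the line along which they close (so a half turn about z gives the same grasp; the last joint's range is limited). The gripper opens to 94 mm and grips with 3 to 60 N. Pads are 16 mm wide; open, the fingers measure 119 mm over their backs; the gripper's body (75 mm by 177 mm) begins 78 mm behind the grasp point.
Start: joints at [1.028, 0.245, 1.558, -0, 1.339, -0.174], TCP at [0.234, 0.606, 0.303] pointing down, gripper open.
Joint ranges: [-3.13, 3.13], [-1.02, 2.26], [0.13, 2.54], [-0.95, 4.09], [0.21, 2.88], [-2.74, 2.74]. Speed limits (rad/s): [2.57, 2.57, 3.14, 3.14, 3.14, 3.14].

## Interface

Orientations are given as a unit quaternion [x, y, z, w].
In Python, from rig import telemetry, get_image, calibration, job gives the robot as it stands. The module is installed in compiled form; this text tells all that it offers.
- The arm moves only by the shell command python3 -m creep 'ROWS' [OPENING] [FORCE]. ROWS is JSON, a list of rows, each an object with "offset": the shift along the tool's x, y, z normalised to -1 to 1, where 1 is 50 cm, a list of three; "yaw": the turn about the tool's z normalised to -1 to 1, where 1 is 30 degrees. In form: [{"offset": [tx, ty, tz], "yaw": yaw}, ...]. A call has 1 to 20 rows; each row shifts and turns the commanded pose from where the row before left it, along the tool's axes as they then stand; what a row does not reach is not made up. A row lasts 1/8 s, in which the tool goes at most 62.5 mm and 10.7 degrees, less where a joint would pass 70% of its speed; a pose out of reach is approached as far as the arm can. A call with a number of a shift or a turn outside -1 to 1 is refused whole. A call with a gripper value outside its range is refused whole. OPENING is the opening, from 0 (shut) to 1 (fully open), set as the call begins (- or left out, the last holds). The fingers move at their own pace and stop on an object; FORCE is the grip in N (left out, the last holds). Time passes only in rows, so rows that do not move let the fingers close. It gives the time, the measured TCP pose, the force, the opening and the grip force at its end, in the units of the state.
- telemetry.get_obs(): the state, without advancing time (a new reading comes with each control period).
- get_image(name): name is "side" or "top" or "wrist"; returns the picture (384x512x3 uint8, blue, green, red); there is no depth.
- calibration(name): a dict with "fx", "fy", "cx", "cy" (pixels), "k1" (the pictures are not rectified: a ray, as slopes to the right and down, at radius r is drawn at 1 + k1 r^2 times it, then the intrinsics apply), "R" (3x3) and "t" (3): a world point X has camera coordinates R X + t; the wrist camera has in their place "tool_from_camera" (4x4, takes a point from camera to tool coordinates, whose origin is the TCP and whose axes are the flange's). Camera axes: x right, y down, z forward; pixel columns grow to the right and rows downward; lengths in m; the calibration is good to about 2 mm. A picture is of the moment at which its call begins: read the wrist's pose just before it. calibration takes no time and is no camera call.
- job.sign_off(): hands the job in; it is judged then, once.
The state is a dict: "clock": time; "qpos": joint angles; "qvel": joint speeds; "effort": joint torques, N m; "position": TCP position; "ee_rot": TCP orientation; "wrist_force": force on the tool from outside, world axes, zero at the start; "ft_torque": the same for the moment, N m; "gripper_width": opening from 0.0 (shut) to 1.0 (fully open); "gripper_force": force on a finger pad.
Only numpy, scipy, OpenCV 4.12 (cv2) and the standard library are available. Lean on these libraries where they do the work, as an engineer would, in place of code of your own. Each camera call takes 0.05 s, during which the arm holds its last target. There are 200 camera calls.

## Task

The small shaft inspection stand on the bench stands on three of its four screw feet, while the fourth foot still hangs clear of the bench. Find that foot and screw it down, clockwise seen from above, until its rubber pad just touches the bench: light contact only, not forced. Then let go of it.

Things in the scene. Friction and masses are not known exactly. Their poses are not given: they have to be found in the camera images.
- foot_screw (a joint): turn of the hanging foot's screw, rad: 0 = fully up, grows clockwise seen from above; the foot sinks 8 mm per rad. Starts at 0.1 to 0.6. Its pad first touches the bench at 1.20; up to 1.60 the soft rubber only squeezes lightly (3 mm, 10 N); beyond, it is forced. At 1.40 its bar grip is parallel to the stand's long sides, like the other grips. Stays where left; turning takes 0.15 to 0.25 N m.
- foot_grip (a point): centre of the bar grip on top of the hanging foot, on the screw's axis: an upright flat black bar 44 mm long, 13 mm thick, 30 mm tall (15 mm above and below this point). x along the bar, y across it, z up. Turns and sinks with the screw: 88 to 92 mm above the bench at the start, 81 mm at turn 1.40. It starts 5 to 9 mm higher than the other three grips (locked by nuts) and out of line with them.
- foot_pad: round black rubber pad under the hanging foot, 44 mm across, 8 mm thick, on the screw's axis; origin at the centre of its underside, 5 to 9 mm above the bench at the start, at height 0 when it touches. It sinks with the screw but does not turn. The other three pads already stand on the bench.
- stand: inspection stand, fixed to the bench: bare aluminium plate 205 x 270 mm, top 44 mm above the bench, with V-blocks and a steel shaft (top at 76 mm) along its middle. Origin at bench level under its centre; x along the short sides, y along the long sides and the shaft, z up. Feet at x = +-80, y = +-115 mm; any may be the hanging one. A loose bolt and bracket lie on the plate.

How it is judged:
At the end, for the whole second after the job is handed in: The hanging foot has been screwed down so that its rubber pad bears on the bench (contact over 0.2 N), the screw's turn is between 1.15 and 1.60 rad (not forced), it is at rest and the gripper has let go (contact force between foot_pad and anything else above 0.2 N and value of joint foot_screw between 1.15 and 1.6 rad and velocity of joint foot_screw below 0.1 rad/s); the robot touches nothing.
It fails at once if the foot is forced: the screw is turned past 1.60 rad (value of joint foot_screw above 1.6 rad).
It also fails if it takes over 35 s, if anything falls off the work surface, if the arm or the gripper's body presses on something with over 40 N, if the wrist force passes 120 N, or if a joint passes its speed limit or range.

## Working session

There is one attempt and no reset: what is moved stays moved. The work goes in short steps, Python scripts to look and compute and a shell command to move; the robot and the scene stay as the last step left them, time stands still between calls to the robot, and variables do not carry over. Pictures are saved under pics/ and viewed, at most 10 in all, crops included, and the job is handed in when it is done.

```bash
mkdir -p pics; python3 - <<'E'
from rig import telemetry,get_image,calibration
import cv2
o=telemetry.get_obs();print({k:o[k] for k in("clock","position","ee_rot","gripper_width")})
for n in("top","side","wrist"):
    im=get_image(n);cv2.imwrite(f"pics/{n}0.png",im);
    c=calibration(n);print(n,c)
a=cv2.imread("pics/top0.png");b=cv2.imread("pics/side0.png")
cv2.imwrite("pics/both.png",cv2.resize(a,(800,600),interpolation=cv2.INTER_CUBIC))
E
```

```text
{'clock': 0.0, 'position': array([0.23407884, 0.60594105, 0.30157222]), 'ee_rot': array([ 1.83338896e-01,  9.83049317e-01, -8.82769852e-04, -3.31754000e-04]), 'gripper_width': 0.9989871322813776}
top {'fx': 398.782680829639, 'fy': 398.782680829639, 'cx': 254.36903294401873, 'cy': 186.15485593583364, 'k1': -0.12211686248182883, 'R': array([[ 0.10647802, -0.99431391,  0.00151289],
       [-0.97343784, -0.10455238, -0.20368499],
       [ 0.202685  ,  0.02021527, -0.97903531]]), 't': array([-0.09080259,  0.5690915 ,  0.80864698])}
side {'fx': 409.4855097526397, 'fy': 409.4855097526397, 'cx': 249.85968547362128, 'cy': 196.09186557416712, 'k1': -0.08731262272355383, 'R': array([[ 0.99912811, -0.03682078, -0.0196786 ],
       [-0.03494508, -0.4796519 , -0.87676273],
       [ 0.02284421,  0.87668596, -0.48052041]]), 't': array([-0.53855228,  0.09272721,  0.91797572])}
wrist {'fx': 338.72702590377713, 'fy': 338.72702590377713, 'cx': 260.0304403766912, 'cy': 192.8328544990628, 'k1': -0.09641961713564617, 'tool_from_camera': array([[-1.35009739e-03, -9.70609694e-01, -2.40655355e-01,
         6.93376647e-02],
       [ 9.99998519e-01, -1.56736869e-03,  7.11423443e-04,
        -1.12884302e-03],
       [-1.06771016e-03, -2.40654038e-01,  9.70610372e-01,
        -8.23890498e-02],
       [ 0.00000000e+00,  0.00000000e+00,  0.00000000e+00,
         1.00000000e+00]])}
```

View pics/both.png

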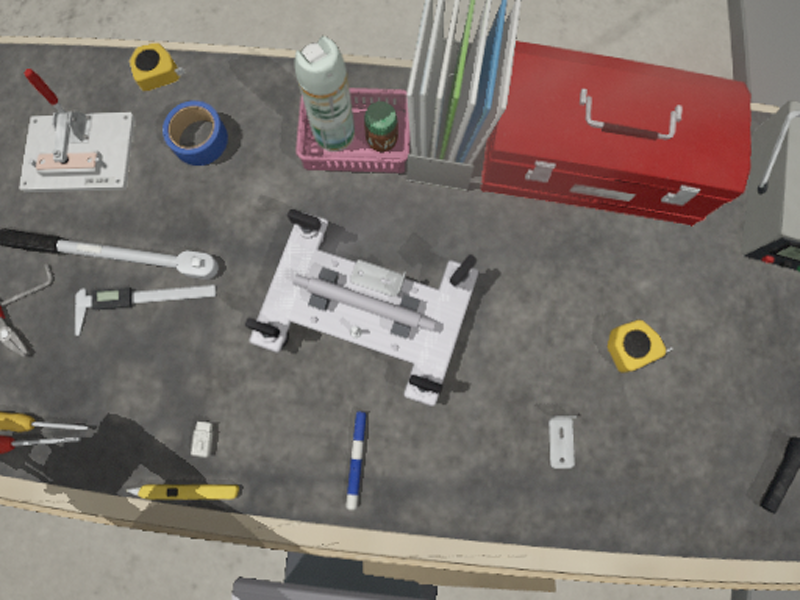

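View pics/side0.png

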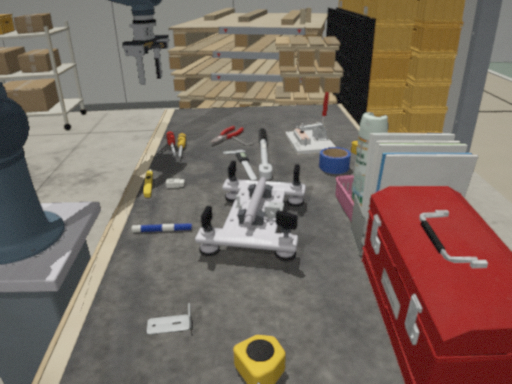

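The top picture shows the odd grip at the right rear (about (463,270) in 800x600); the other three are parallel to each other. I'll enlarge it to measure.

```bash
python3 - <<'E'
import cv2
a=cv2.imread("pics/top0.png")
cv2.imwrite("pics/crop.png",cv2.resize(a[130:265,150:315],None,fx=4.4,fy=4.4,interpolation=cv2.INTER_CUBIC))
E
```

```text
(no output)
```

View pics/crop.png

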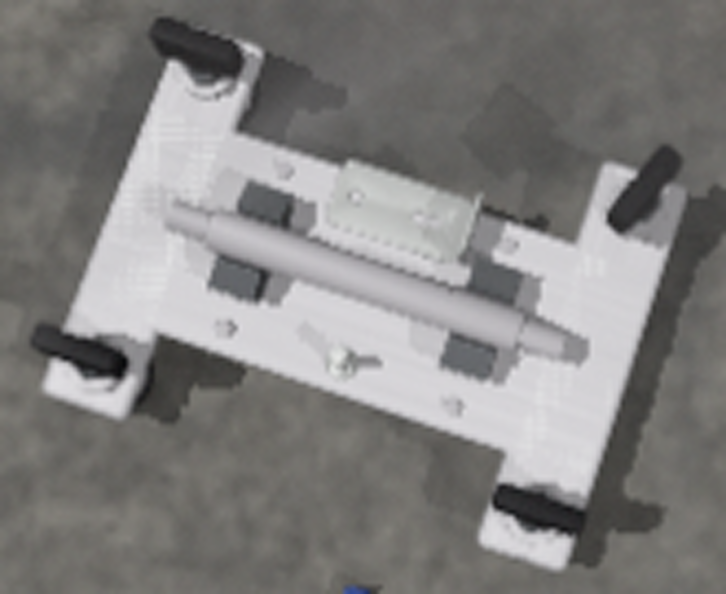

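```bash
cat > h.py <<'E'
import numpy as np,cv2
from rig import calibration,telemetry
from scipy.spatial.transform import Rotation as Ro
def pt(name,uv,z,obs=None):
    c=calibration(name);K=np.array([[c["fx"],0,c["cx"]],[0,c["fy"],c["cy"]],[0,0,1]])
    p=cv2.undistortPoints(np.array([[uv]],float),K,np.array([c["k1"],0,0,0]))[0,0]
    d=np.array([p[0],p[1],1.])
    if name=="wrist":
        T=c["tool_from_camera"];R=Ro.from_quat(obs["ee_rot"]).as_matrix()
        o=R@T[:3,3]+obs["position"];d=R@T[:3,:3]@d
    else: o=-c["R"].T@c["t"];d=c["R"].T@d
    return o+d*(z-o[2])/d[2]
E
python3 - <<'E'
from h import *
f=lambda u,v,z:pt("top",(150+u/4.4-.4,130+v/4.4-.4),z)[:2]
B={"LR":((157,27),(240,62),.085),"LF":((38,340),(122,362),.085),"RF":((500,497),(582,520),.085),"H":((615,222),(672,155),.094)}
C={}
for k,(a,b,z) in B.items():
    p,q=f(*a,z),f(*b,z);C[k]=(p+q)/2;d=q-p
    print(k,C[k].round(4),"len",np.hypot(*d).round(4),"ang",np.degrees(np.arctan2(d[1],d[0])).round(1))
print("pred H",C["LR"]+C["RF"]-C["LF"]); e=C["RF"]-C["LF"];print("long ang",np.degrees(np.arctan2(e[1],e[0])),np.hypot(*e)); e=C["LR"]-C["LF"];print("short",np.degrees(np.arctan2(e[1],e[0])),np.hypot(*e))
o=telemetry.get_obs();print(Ro.from_quat(o["ee_rot"]).as_matrix().round(3))
E
```

```text
LR [0.6586 0.1095] len 0.0456 ang -107.5
LF [0.5013 0.1449] len 0.0422 ang -98.2
RF [ 0.4512 -0.0804] len 0.0396 ang -99.6
H [ 0.6069 -0.114 ] len 0.0433 ang -34.3
pred H [ 0.60842374 -0.11575941]
long ang -102.55193634021194 0.2308216614075185
short -12.683229076240968 0.16119681356415547
[[-0.933  0.36  -0.001]
 [ 0.36   0.933 -0.001]
 [ 0.    -0.001 -1.   ]]
```

```bash
python3 - <<'E'
from h import *
s=1.5625
for n,u,v,z in [("files base L",408,180,0),("files base R",472,190,0),("tb base L",484,190,0),("tb base R",693,222,0),("tb corner top L",512,42,.2),("tb lid edge",490,130,.1)]:
    print(n,pt("top",(u/s,v/s),z).round(3))
for n,u,v in [("tb side-front base",374,277),("side tb back corner",372,193),("files front bottom",362,235)]: print(n,pt("side",(u,v),0).round(3),pt("side",(u,v),.12).round(3))
c=calibration("top");print(-c["R"].T@c["t"])
E
```

```text
files base L [ 0.764 -0.026  0.   ]
files base R [ 0.759 -0.126  0.   ]
tb base L [ 0.761 -0.145  0.   ]
tb base R [ 0.747 -0.479  0.   ]
tb corner top L [ 0.891 -0.145  0.2  ]
tb lid edge [ 0.812 -0.136  0.1  ]
tb side-front base [ 0.77  -0.185  0.   ] [ 0.711 -0.325  0.12 ]
side tb back corner [0.865 0.147 0.   ] [ 0.785 -0.07   0.12 ]
files front bottom [ 0.785 -0.043  0.   ] [ 0.723 -0.216  0.12 ]
[ 0.39974307 -0.04713343  0.90774672]
```

```bash
python3 -m creep '[{"offset":[-0.04,-0.035,0],"yaw":0},{"offset":[-0.07,-0.062,0],"yaw":0},{"offset":[-0.07,-0.062,0],"yaw":0},{"offset":[-0.07,-0.062,0],"yaw":0},{"offset":[-0.07,-0.062,0],"yaw":0},{"offset":[-0.07,-0.062,0],"yaw":0},{"offset":[-0.07,-0.062,0],"yaw":0},{"offset":[-0.07,-0.062,0],"yaw":0},{"offset":[-0.07,-0.062,0],"yaw":0},{"offset":[-0.07,-0.062,0],"yaw":0},{"offset":[-0.07,-0.062,0],"yaw":0},{"offset":[-0.07,-0.062,0],"yaw":0},{"offset":[-0.07,-0.062,0],"yaw":0},{"offset":[-0.07,-0.062,0],"yaw":0},{"offset":[-0.07,-0.062,0],"yaw":0},{"offset":[-0.07,-0.062,0],"yaw":0},{"offset":[-0.07,-0.062,0],"yaw":0},{"offset":[-0.056,-0.049,0],"yaw":0},{"offset":[0,0,0],"yaw":0.22},{"offset":[0,0,0],"yaw":0.22}]'
```

```text
clock: 2.65
position: [0.6074, -0.1153, 0.302]
ee_rot: [0.297, 0.955, 0.0, -0.001]
wrist_force: [-0.1, -0.6, 0.7]
gripper_width: 0.999
gripper_force: 0.0
```

The files and toolbox start at x≥0.75, so there is room. Now one look from close by.

```bash
python3 - <<'E'
from h import *
from rig import get_image
o=telemetry.get_obs();a=get_image("wrist");print(o["position"],o["ee_rot"])
cv2.imwrite("pics/w1.png",cv2.resize(a,(800,600),interpolation=cv2.INTER_CUBIC))
E
```

```text
[ 0.6074397  -0.11531635  0.30202132] [ 2.97415750e-01  9.54747914e-01  5.31379845e-05 -5.38226849e-04]
```

View pics/w1.png

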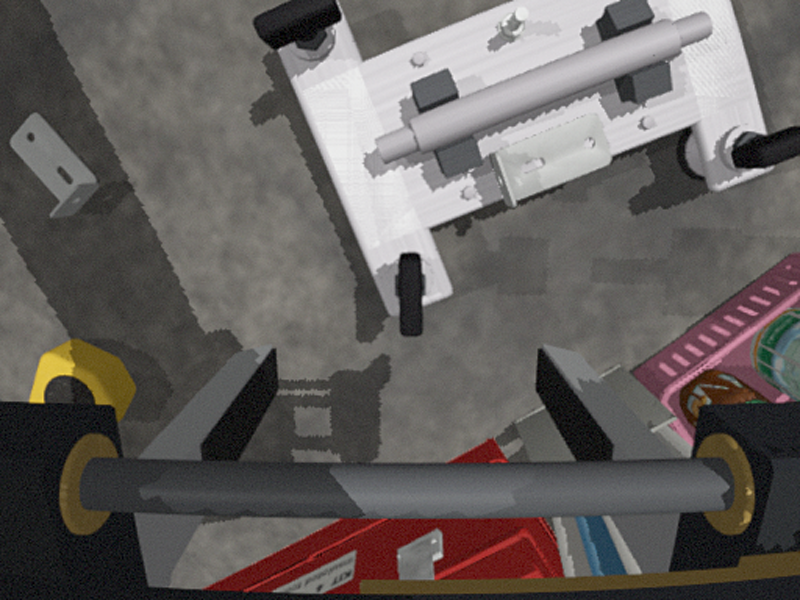

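The wrist view shows the bar upright from (411,255) to (411,335), already parallel to tool x, with the fingers at the bottom.

```bash
python3 - <<'E'
from h import *
o=telemetry.get_obs();R=Ro.from_quat(o["ee_rot"]).as_matrix()
for uv in [(411,255),(411,335),(411,295)]:
    for z in(.104,.09): 
        p=pt("wrist",(uv[0]/1.5625,uv[1]/1.5625),z,o); print(uv,z,p.round(4),(R.T@(p-o["position"])).round(4))
E
```

```text
(411, 255) 0.104 [ 0.5875 -0.0992  0.104 ] [0.0251 0.0017 0.1981]
(411, 255) 0.09 [ 0.5894 -0.1004  0.09  ] [0.0229 0.0018 0.2121]
(411, 335) 0.104 [ 0.6243 -0.1247  0.104 ] [-0.0196  0.0017  0.1981]
(411, 335) 0.09 [ 0.628  -0.1271  0.09  ] [-0.0241  0.0019  0.212 ]
(411, 295) 0.104 [ 0.6056 -0.1117  0.104 ] [0.0031 0.0017 0.1981]
(411, 295) 0.09 [ 0.6084 -0.1135  0.09  ] [-1.000e-04  1.800e-03  2.121e-01]
```

```bash
python3 -m creep '[{"offset":[0.004,0.0035,0.03],"yaw":0},{"offset":[0,0,0.065],"yaw":0},{"offset":[0,0,0.065],"yaw":0},{"offset":[0,0,0.065],"yaw":0},{"offset":[0,0,0.035],"yaw":0},{"offset":[0,0,0],"yaw":0},{"offset":[0,0,0],"yaw":0}]' 0.5 45 && python3 -m creep '[{"offset":[0,0,0],"yaw":0},{"offset":[0,0,0],"yaw":0},{"offset":[0,0,0],"yaw":0},{"offset":[0,0,0],"yaw":0},{"offset":[0,0,0],"yaw":0},{"offset":[0,0,0],"yaw":0}]' 0 45
```

```text
clock: 3.58
position: [0.6075, -0.1123, 0.1739]
ee_rot: [0.295, 0.956, -0.0, 0.001]
wrist_force: [0.2, -0.1, 0.7]
gripper_width: 0.498
gripper_force: 0.0
clock: 4.32
position: [0.6069, -0.1123, 0.1728]
ee_rot: [0.295, 0.955, -0.0, 0.0]
wrist_force: [-1.0, -1.1, 1.8]
gripper_width: 0.134
gripper_force: 45.0
```

```bash
python3 -m creep '[{"offset":[0,0,0.0008],"yaw":0.1},{"offset":[0,0,0.0017],"yaw":0.2},{"offset":[0,0,0.0017],"yaw":0.2},{"offset":[0,0,0.0017],"yaw":0.2},{"offset":[0,0,0.0017],"yaw":0.2},{"offset":[0,0,0.0017],"yaw":0.2},{"offset":[0,0,0.0017],"yaw":0.2},{"offset":[0,0,0.0017],"yaw":0.2},{"offset":[0,0,0.0017],"yaw":0.2},{"offset":[0,0,0.0017],"yaw":0.2},{"offset":[0,0,0.0008],"yaw":0.1},{"offset":[0,0,0],"yaw":0},{"offset":[0,0,0],"yaw":0}]'; python3 - <<'E'
from h import *
from rig import get_image
o=telemetry.get_obs();R=Ro.from_quat(o["ee_rot"]).as_matrix();print(np.degrees(np.arctan2(R[1,1],R[0,1]))-90,o["ft_torque"],o["wrist_force"])
a=get_image("top");cv2.imwrite("pics/t2.png",cv2.resize(a[130:265,150:315],None,fx=4.4,fy=4.4,interpolation=cv2.INTER_CUBIC))
E
```

```text
clock: 5.95
position: [0.6069, -0.1123, 0.1645]
ee_rot: [0.733, 0.68, -0.0, 0.0]
wrist_force: [0.2, -0.5, 2.3]
gripper_width: 0.137
gripper_force: 45.0
-94.2974005666871 [-0.36711303  0.31951948 -0.0821997 ] [ 0.19013757 -0.45764647  2.26067813]
```

```bash
python3 -m creep '[{"offset":[0,0,0.001],"yaw":0.12},{"offset":[0,0,0.001],"yaw":0.12},{"offset":[0,0,0],"yaw":0},{"offset":[0,0,0],"yaw":0}]' && python3 -m creep '[{"offset":[0,0,0],"yaw":0},{"offset":[0,0,0],"yaw":0},{"offset":[0,0,0],"yaw":0},{"offset":[0,0,-0.04],"yaw":0},{"offset":[0,0,-0.07],"yaw":0},{"offset":[0,0,-0.08],"yaw":0},{"offset":[0,0,-0.08],"yaw":0},{"offset":[0,0,-0.04],"yaw":0},{"offset":[0,0,0],"yaw":0},{"offset":[0,0,0],"yaw":0}]' 0.45; python3 - <<'E'
from h import *
from rig import get_image
o=telemetry.get_obs();R=Ro.from_quat(o["ee_rot"]).as_matrix();print(np.degrees(np.arctan2(R[1,1],R[0,1]))-90)
a=get_image("wrist");cv2.imwrite("pics/w3.png",cv2.resize(a,(800,600),interpolation=cv2.INTER_CUBIC))
E
```

```text
clock: 6.5
position: [0.6069, -0.1123, 0.1634]
ee_rot: [0.774, 0.633, -0.0, 0.0]
wrist_force: [-1.7, -2.3, 4.5]
gripper_width: 0.137
gripper_force: 45.0
clock: 7.75
position: [0.6062, -0.1119, 0.3163]
ee_rot: [0.775, 0.632, -0.001, -0.001]
wrist_force: [0.7, 0.2, -0.8]
gripper_width: 0.453
gripper_force: 0.0
-101.53210143392803
```

View pics/w3.png

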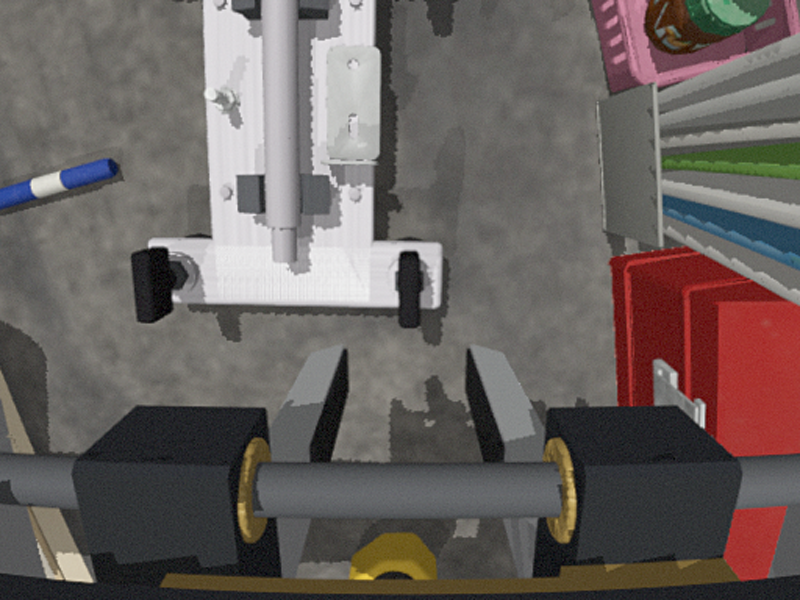

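The freed grip (409,290) stands parallel to the stand's long sides (its end edge is level at row 307), so the turn is about 1.38 rad. The gripper is clear.

```bash
python3 -c "
from rig import job;print(job.sign_off())"
```

```text
the job is handed in; nothing more can be done
None
```

I screwed the hanging foot (right rear of the stand, seen from the robot) down to about 1.38 rad by the tool's turn, let go of it, lifted the gripper clear and handed the job in at about 8 s; the rig printed no verdict, and I judged pad contact from the turn and the grip's alignment, not from a direct view of the pad.

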